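# Build and wedge an insulated electrode stack

### The job

Build the electrode stack on the slotted steel post: thread the green insulator ring on first, then the copper electrode ring, then the white ceramic ring, each lying flat. Then drive the wooden wedge, flat side down and thin end first, through the slot between the white ring and the brass cross pin until it is jammed tight, and let go. Leave the spare black ring, the little amber jar and the blue dish where they are.

Things in the scene. Friction and masses are not known exactly. Their poses are not given: they have to be found in the camera images.
- post: Fixed steel post on a dark 110 x 110 x 8 mm plate; rings rest on the plate. Origin: underside centre of the plate, on the post axis. Two uprights (4 mm in local x, 14 mm in y, tops at 80 mm) at local x = -14 and +14: 32 mm over both, inside a 35 mm circle. The 24 mm slot between them runs along local y, open and usable from both sides. The full stack tops out at 62 mm.
- cross_pin: Fixed brass cross pin, 10 mm diameter and 32 mm long along the post's local x, bridging the tops of the two uprights. Origin: its centre, 80 mm above the table on the post's axis, so its underside is at 75 mm, 13 mm above the full stack, and its top, the highest point of the post, at 85 mm. Rings pass over it.
- green_ring: Green plastic insulator ring, 68 mm outside, hole 46 mm, 20 mm high, lying flat. Origin: centre of its underside, z up. Goes first, on the base plate; about 60 g.
- copper_ring: Copper electrode ring, 68 mm outside, hole 46 mm, 14 mm high, lying flat. Origin: centre of its underside, z up. Goes second, on the green ring; about 220 g.
- white_ring: White ceramic insulator ring, 68 mm outside, hole 46 mm, 20 mm high, lying flat. Origin: centre of its underside, z up. Goes third, on the copper ring; about 140 g.
- wedge: Wooden wedge, 110 mm long (x), 16 mm wide (y), 25 g, flat below; thick end painted blue. Height falls evenly from 18 mm at x=-55 mm (thick end) to 8 mm at +55 mm (thin end). Origin: underside centre. On the stack it jams with its middle about under the pin and stays. Carried in above the ring it will not lock: let go, then push its thick end face (closed fingers, some 10 N) till it stops.
- black_ring: Spare black plastic ring, 68 mm outside, hole 46 mm, 20 mm high, lying flat. Origin: centre of its underside, z up. Not used: leave it in its place.
- jar: Small amber jar with red cap, 36 mm diameter, 48 mm high, standing among the things; leave it. Origin: centre of its underside.
- dish: Small blue ceramic dish, 44 mm diameter, 22 mm high; leave it. Origin: centre of its underside.
Not all that is in view belongs to the job. What is meant by the wedge is not red or turquoise, and is the larger of those in its own colour.

How it is judged (in metres and radians):
On the way, in this order (a step that is already met when the one before it is completed fails the run):
1. the green ring lies flat on the base plate, round the post (horizontal distance between green_ring and post below 0.008 m and z of green_ring in the frame of post between 0.005 and 0.011 m and angle between green_ring's own z axis and vertical below 0.08 rad), for 0.2 s.
2. the copper ring lies flat on the green ring (all of step 1 and horizontal distance between copper_ring and post below 0.008 m and z of copper_ring in the frame of post between 0.025 and 0.031 m and angle between copper_ring's own z axis and vertical below 0.08 rad), for 0.2 s.
3. the white ring lies flat on the copper ring (all of step 2 and horizontal distance between white_ring and post below 0.008 m and z of white_ring in the frame of post between 0.039 and 0.045 m and angle between white_ring's own z axis and vertical below 0.08 rad), for 0.2 s.
4. the wedge is in the slot, on the white ring and tight under the cross pin (all of step 3 and z of wedge in the frame of post between 0.058 and 0.067 m and y of wedge in the frame of post between -0.025 and 0.025 m and x of wedge in the frame of post between -0.01 and 0.01 m and angle between the x axis of wedge and the y axis of post, either way round below 0.3 rad and angle between wedge's own z axis and vertical below 0.1 rad and contact force between wedge and cross_pin above 1 N), for 0.2 s.
At the end, for the whole second after the job is handed in: Green on the plate, copper on green, white on copper: flat, within 8 mm of the post axis and 3 mm of height. Wedge on the white ring along the slot, middle within 25 mm (10 mm sideways) of the axis, pressing the pin with over 1 N. All at rest; black ring, jar, dish moved under 30 mm (all of step 4 and linear speed of each of green_ring, copper_ring, white_ring, wedge below 0.01 m/s and angular speed of each of green_ring, copper_ring, white_ring, wedge below 0.1 rad/s); the robot touches nothing.
It fails at once if the spare black ring is moved by more than 30 mm (distance of black_ring from where it was at the start of the episode above 0.03 m).
It fails at once if the jar is moved by more than 30 mm (distance of jar from where it was at the start of the episode above 0.03 m).
It fails at once if the dish is moved by more than 30 mm (distance of dish from where it was at the start of the episode above 0.03 m).
It also fails if it takes over 120 s, if anything falls off the work surface, if the arm or the gripper's body presses on something with over 40 N, if the wrist force passes 120 N, or if a joint passes its speed limit or range.

### The arm

A 6-joint arm with a two-finger parallel gripper is mounted at the origin on the work surface. World frame = base frame: x ahead of the robot, y to its left, z up, the work surface at z = 0. Lengths are in mm, angles in rad, forces in N, time in s.
With the tool pointing down it reaches from about 350 to 725 mm from the base axis. Payload 6 kg.
Tool frame: the origin (TCP) lies at the very end of the fingers, on their centre line; the grasp point (between the pads) lies 19 mm behind it; z points along the fingers, y is the line along which they close (so a half turn about z gives the same grasp; the last joint's range is limited). The gripper opens to 85 mm and grips with 20 to 120 N. Pads are 22 mm wide; open, the fingers measure 114 mm over their backs; the gripper's body (76 mm by 85 mm) begins 54 mm behind the grasp point. The pads swing forward as they close: fully open they stand 13 mm farther back than shut.
Start: joints at [-0.914, 0.04, 0.085, 0, -1.615, -0.334], TCP at [190.342, -568.984, 231.261] pointing down, gripper open.
Joint ranges: [-2.56, 2.56], [-1.29, 2.01], [-1.08, 1.49], [-3.29, 1.98], [-2.81, -0.18], [-2.99, 2.99]. Speed limits (rad/s): [2.57, 2.57, 3.01, 3.14, 3.14, 3.14].

### API

Orientations are given as a rotation vector (axis times angle).
In Python, from plant import r gives the robot as it stands. The module is installed in compiled form; this text tells all that it offers.
- The arm moves only by the tool step_arm, never from a script. Its argument "rows" is a list of rows, each an object with "travel": the shift along the tool's x, y, z in cm, a list of three; "angular": the turn, a rotation vector about the tool's x, y, z in degrees, a list of three; "fingers": the finger opening in cm, from 0 to 8.54. A call has 1 to 20 rows; each row is the pose to reach, as a shift and turn from the pose commanded when the call began, along the tool's axes at that moment; what a row does not reach only later rows make up. A row lasts 1/8 s, in which the tool goes at most 62.5 mm and 10.7 degrees, less where a joint would pass 70% of its speed; a pose out of reach is approached as far as the arm can. A call with a gripper value outside its range is refused whole. The fingers move at their own pace and stop on an object; "squeeze" is the grip in N (left out, the last holds). Time passes only in rows, so rows that repeat a pose let the fingers close. It gives the time, the measured TCP pose, the force, the opening and the grip force at its end, in the units of the state.
- r.get_state(): the state, without advancing time (a new reading comes with each control period).
- r.snapshot(name): name is "scene" or "top" or "wrist"; returns a dict with "image" (384x512x3 uint8, red, green, blue), "fx", "fy", "cx", "cy" (pixels), "xyz" and "orientation" of the camera in the world; the wrist camera has in their place "T_tool_cam" (4x4, takes a point from camera to tool coordinates, whose origin is the TCP and whose axes are the flange's). Camera axes: x right, y down, z forward; pixel columns grow to the right and rows downward; lengths in mm; the calibration is good to about 2 mm. The wrist camera is an equidistant fisheye: a pixel r from the principal point sees the ray r / f radians off the axis. A picture is of the moment at which its call begins: read the wrist's pose just before it. There is no depth.
- r.sign_off(): hands the job in; it is judged then, once.
The state is a dict: "clock": time; "qpos": joint angles; "dq": joint speeds; "joint_efforts": joint torques, N m; "ee_pos": TCP position; "eef_rot": TCP orientation; "contact_force": force on the tool from outside, world axes, zero at the start; "ft_torque": the same for the moment, N m; "finger_gap": opening from 0.0 (shut) to 1.0 (fully open); "finger_force": force on a finger pad.
Only numpy, scipy, OpenCV 4.12 (cv2) and the standard library are available. Lean on these libraries where they do the work, as an engineer would, in place of code of your own. Each camera call takes 0.05 s, during which the arm holds its last target. There are 200 camera calls.

## Working session

There is one attempt and no reset: what is moved stays moved. The work goes in short steps, Python scripts to look and compute and a tool call to move; the robot and the scene stay as the last step left them, time stands still between calls to the robot, and variables do not carry over. Pictures are saved under pics/ and viewed, at most 17 in all, crops included, and the job is handed in when it is done.

Besides the shell and the picture viewer there is one more tool, called after ">>>" as name(argument=value, ...) on one line, values as JSON. step_arm: Moves the arm, as the interface text tells. Its arguments: {"type":"object","properties":{"rows":{"type":"array"},"squeeze":{"type":"number"}},"required":["rows"]}

```bash
mkdir -p pics
python3 - <<'E'
from plant import r
import cv2,pickle,numpy as np
d={}
for n in("scene","top"):
    s=r.snapshot(n); d[n]=s
    cv2.imwrite(f"pics/{n}0.png",cv2.cvtColor(s["image"],cv2.COLOR_RGB2BGR))
    print(n,{k:np.round(v,4).tolist() for k,v in s.items() if k!="image"})
pickle.dump(d,open("d0.pkl","wb"))
print(r.get_state())
E
```

```text
scene {'fx': 346.4022, 'fy': 346.4022, 'cx': 257.9069, 'cy': 188.5568, 'xyz': [989.3793, 176.8774, 738.4239], 'orientation': [-1.6499, -2.0695, 0.672]}
top {'fx': 379.3195, 'fy': 379.3195, 'cx': 250.4748, 'cy': 193.1918, 'xyz': [376.4004, 61.8065, 921.1255], 'orientation': [-2.1477, 2.1158, -0.1353]}
{'clock': 0.1, 'qpos': array([-9.14299350e-01,  4.07725247e-02,  8.38737384e-02, -4.74058003e-04,
       -1.61549134e+00, -3.33650107e-01]), 'dq': array([-1.24729815e-03, -2.23276130e-03,  4.92748384e-03, -1.90462061e-04,
       -3.23319032e-05, -3.80577170e-04]), 'joint_efforts': array([-4.02778998e-03, -3.69343042e+01,  3.48284662e+01,  6.95173100e+00,
       -4.47539016e-03, -8.29058934e-06]), 'ee_pos': array([ 190.32162792, -568.68782586,  230.33371439]), 'eef_rot': array([ 5.04904495e-01, -3.10040807e+00, -2.55610421e-03]), 'contact_force': array([-0.48298287,  0.54992372, -0.3835536 ]), 'ft_torque': array([ 0.00917243, -0.00312086,  0.01556283]), 'finger_force': 0.0, 'finger_gap': 0.99687336011402}
```

```bash
ls pics
```

```text
scene0.png
top0.png
```

View pics/top0.png

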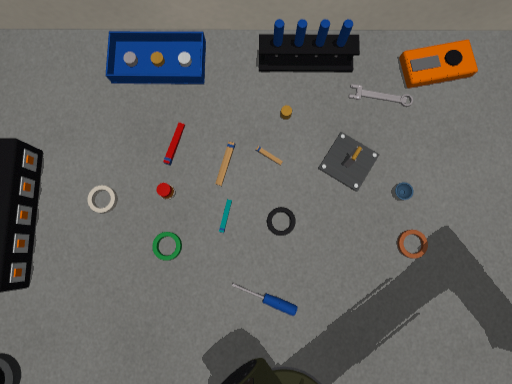

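View pics/scene0.png

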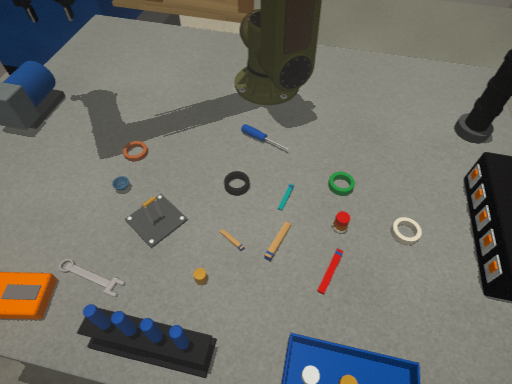

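Top view shows: white ring (101,199), green (167,246), copper (412,243), black (281,221), jar (165,190), dish (402,191) and post (349,160). Wedge candidates are wood (226,163), a smaller wood one (269,156), red (174,143) and turquoise (225,215). The larger wooden one at (226,163) fits the description, so I'll confirm it in a crop.

```bash
cat > h.py <<'E'
import numpy as np,cv2,pickle
from scipy.spatial.transform import Rotation as R
def ray(s,uv):
    uv=np.atleast_2d(np.float64(uv)); d=np.c_[(uv[:,0]-s["cx"])/s["fx"],(uv[:,1]-s["cy"])/s["fy"],np.ones(len(uv))]
    return R.from_rotvec(s["orientation"]).apply(d)
def plane(s,uv,z):
    d=ray(s,uv); o=np.array(s["xyz"]); return o+d*((z-o[2])/d[:,2])[:,None]
def proj(s,P):
    c=R.from_rotvec(s["orientation"]).inv().apply(np.atleast_2d(P)-s["xyz"]); return c[:,:2]/c[:,2:]*s["fx"]+[s["cx"],s["cy"]]
def blob(s,lo,hi,near,rad=30):
    h=cv2.cvtColor(s["image"],cv2.COLOR_RGB2HSV); m=cv2.inRange(h,np.array(lo),np.array(hi))
    k=np.zeros_like(m); cv2.circle(k,near,rad,255,-1); m&=k
    n,l,st,c=cv2.connectedComponentsWithStats(m); i=1+np.argmax(st[1:,4]); return (l==i).astype(np.uint8)
E
python3 - <<'E'
from h import *
d=pickle.load(open("d0.pkl","rb")); t=d["top"]; s=d["scene"]
def ringfit(cam,m,h):
    # outer contour: hull on upper plane
    c=max(cv2.findContours(m,cv2.RETR_EXTERNAL,cv2.CHAIN_APPROX_NONE)[0],key=cv2.contourArea)[:,0]
    P=plane(cam,c,h)[:,:2]; (x,y),r_=cv2.minEnclosingCircle(P.astype(np.float32)); return [round(v,1) for v in (x,y,r_)]
for n,lo,hi,pt,ps,h in [("green",(50,120,50),(80,255,255),(167,246),(341,183),20),("copper",(3,110,90),(17,255,255),(412,243),(135,151),14),("white",(0,0,170),(180,60,255),(101,199),(406,231),20),("black",(0,0,0),(180,255,45),(281,221),(236,183),20),("dish",(95,90,40),(120,255,255),(402,191),(121,184),22),("jar",(0,150,80),(8,255,255),(165,190),(343,219),48)]:
    print(n,ringfit(t,blob(t,lo,hi,pt,20),h),ringfit(s,blob(s,lo,hi,ps,20),h))
for pts,z in [([(343,136),(376,155),(355,186),(323,166)],9)]: # screws approx
    print("post",plane(t,pts,z)[:,:2].round(1).tolist(),plane(t,pts,z)[:,:2].mean(0))
print("pin",plane(t,[(356,153)],82))
m=blob(t,(8,60,90),(25,255,255),(226,163),28)
print("wedge",m.sum(),cv2.minAreaRect(plane(t,np.argwhere(m)[:,::-1],12)[:,:2].astype(np.float32)))
a=cv2.resize(t["image"][130:200,195:295],None,fx=6,fy=6,interpolation=2)
b=cv2.resize(t["image"][125:195,310:410],None,fx=6,fy=6,interpolation=2)
c=cv2.resize(s["image"][210:275,210:310],None,fx=6,fy=6,interpolation=2)
cv2.imwrite("pics/crop1.png",cv2.cvtColor(cv2.resize(np.vstack([a,c]),(563,760))[:,:],cv2.COLOR_RGB2BGR)) if 0 else None
cv2.imwrite("pics/crop1.png",cv2.cvtColor(np.hstack([cv2.resize(a,(400,280)),cv2.resize(b,(400,280))]),cv2.COLOR_RGB2BGR))
E
```

```text
green [385.5, 281.1, 34.5] [393.2, 280.8, 39.6]
copper [399.7, -298.6, 33.6] [405.8, -295.3, 38.6]
white [495.3, 447.3, 32.7] [496.8, 447.8, 33.8]
black [448.0, 12.5, 33.5] [469.5, 18.9, 29.1]
dish [523.9, -279.7, 20.9] [525.4, -278.4, 20.5]
jar [516.2, 288.3, 17.2] [522.1, 288.7, 21.1]
post [[661.1, -141.7], [613.6, -221.2], [535.9, -168.1], [584.6, -91.5]] [ 598.78669212 -155.62052927]
pin [[ 598.80866028 -153.8309933    82.        ]]
wedge 288 ((581.64794921875, 151.70736694335938), (18.92237091064453, 98.00321197509766), 73.47579956054688)
```

View pics/crop1.png

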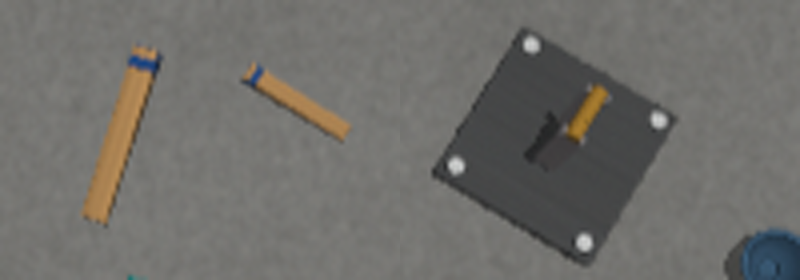

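Confirmed in the crop: the larger wooden wedge has a blue band at its upper end (top px ~(231,142)) and its thin end at ~(219,185). The pin runs (360,147)-(353,159). I'll go for the green ring first and work out the moves.

```bash
cat >> h.py <<'E'
def go(st,*wps):
    "wps: (x,y,z[,yaw of tool y in deg]) -> travel cm / turn deg about tool z"
    Q=R.from_rotvec(st["eef_rot"]); M=Q.as_matrix(); y0=np.degrees(np.arctan2(M[1,1],M[0,1]))
    print("at",st["ee_pos"].round(1),"yawY",round(y0,1),"tilt",np.round(np.degrees(M[:2,2]),2),"t",round(st["clock"],2),"gap",round(st["finger_gap"]*85.4,1),"F",st["contact_force"].round(1),"ff",round(st["finger_force"],1),"j6",round(st["qpos"][5],2))
    for w in wps:
        v=Q.inv().apply(np.array(w[:3])-st["ee_pos"])/10
        a=0
        if len(w)>3: a=-((w[3]-y0+90)%180-90)
        print(w,"travel",v.round(2).tolist(),"dist",round(np.linalg.norm(v)*10),"ang z",round(a,1))
E
python3 - <<'E'
from h import *; from plant import r
d=pickle.load(open("d0.pkl","rb")); t=d["top"]
P=plane(t,[(360,147),(353.2,159.2),(356.6,153.1)],84)[:,:2];print("pin",P.round(1).tolist(),np.degrees(np.arctan2(*(P[1]-P[0])[::-1])))
print("wedge ends",plane(t,[(231.5,141.8),(218.8,185.5)],12).round(1).tolist())
go(r.get_state(),(450,-350,230),(540,0,230),(470,200,200),(385,281,180))
E
```

```text
pin [[612.3, -162.6], [583.9, -146.7], [598.1, -154.7]] 150.73025078365254
wedge ends [[642.6, 134.2, 12.0], [532.4, 162.5, 12.0]]
at [ 190.3 -568.7  230.3] yawY 108.5 tilt [-0.03  0.09] t 0.1 gap 85.1 F [-0.5  0.5 -0.4] ff 0.0 j6 -0.33
(450, -350, 230) travel [-31.56, 12.5, 0.05] dist 339 ang z 0
(540, 0, 230) travel [-51.2, 42.84, 0.1] dist 668 ang z 0
(470, 200, 200) travel [-50.91, 64.02, 3.14] dist 819 ang z 0
(385, 281, 180) travel [-45.42, 74.39, 5.15] dist 873 ang z 0
```

>>> step_arm(rows=[{"travel":[-31.5,12.5,0],"angular":[0,0,0],"fingers":8.5},{"travel":[-31.5,12.5,0],"angular":[0,0,0],"fingers":8.5},{"travel":[-31.5,12.5,0],"angular":[0,0,0],"fingers":8.5},{"travel":[-31.5,12.5,0],"angular":[0,0,0],"fingers":8.5},{"travel":[-31.5,12.5,0],"angular":[0,0,0],"fingers":8.5},{"travel":[-31.5,12.5,0],"angular":[0,0,0],"fingers":8.5},{"travel":[-51.2,42.8,0],"angular":[0,0,0],"fingers":8.5},{"travel":[-51.2,42.8,0],"angular":[0,0,0],"fingers":8.5},{"travel":[-51.2,42.8,0],"angular":[0,0,0],"fingers":8.5},{"travel":[-51.2,42.8,0],"angular":[0,0,0],"fingers":8.5},{"travel":[-51.2,42.8,0],"angular":[0,0,0],"fingers":8.5},{"travel":[-51.2,42.8,0],"angular":[0,0,0],"fingers":8.5},{"travel":[-50.9,64,3.1],"angular":[0,0,0],"fingers":8.5},{"travel":[-50.9,64,3.1],"angular":[0,0,0],"fingers":8.5},{"travel":[-50.9,64,3.1],"angular":[0,0,0],"fingers":8.5},{"travel":[-50.9,64,3.1],"angular":[0,0,0],"fingers":8.5},{"travel":[-45.4,74.4,5.1],"angular":[0,0,0],"fingers":8.5},{"travel":[-45.4,74.4,5.1],"angular":[0,0,0],"fingers":8.5},{"travel":[-45.4,74.4,5.1],"angular":[0,0,0],"fingers":8.5},{"travel":[-45.4,74.4,5.1],"angular":[0,0,0],"fingers":8.5}])

```text
clock: 2.6
ee_pos: [384.8, 280.7, 180.3]
eef_rot: [0.506, -3.101, 0.0]
contact_force: [0.7, 0.7, -0.3]
finger_gap: 0.997
finger_force: 0.0
```

```bash
cat >> h.py <<'E'
def wrist(r):
    st=r.get_state(); s=r.snapshot("wrist"); s["st"]=st; return s
def wpose(s):
    T=np.array(s["T_tool_cam"]); Q=R.from_rotvec(s["st"]["eef_rot"]); return Q.as_matrix()@T[:3,:3], Q.apply(T[:3,3])+s["st"]["ee_pos"]
def wplane(s,uv,z):
    A,o=wpose(s); q=(np.atleast_2d(np.float64(uv))-[s["cx"],s["cy"]]); n=np.linalg.norm(q,axis=1,keepdims=True); th=n/s["fx"]
    d=np.c_[q/np.maximum(n,1e-9)*np.sin(th),np.cos(th)]@A.T; return o+d*((z-o[2])/d[:,2])[:,None]
def wring(s,lo,hi,h):
    m=cv2.inRange(cv2.cvtColor(s["image"],cv2.COLOR_RGB2HSV),np.array(lo),np.array(hi))
    n,l,st,c=cv2.connectedComponentsWithStats(m); i=1+np.argmax(st[1:,4]); m=(l==i).astype(np.uint8)
    # hole rim contour at top plane gives the centre
    cs,hr=cv2.findContours(m,cv2.RETR_CCOMP,cv2.CHAIN_APPROX_NONE)
    for c_,q in zip(cs,hr[0]):
        if cv2.contourArea(c_)<60: continue
        P=wplane(s,c_[:,0],h)[:,:2].astype(np.float32); (x,y),rr=cv2.minEnclosingCircle(P)
        e=cv2.fitEllipse(P) if len(P)>5 else None
        print("hole" if q[3]>=0 else "outer","encl",round(x,1),round(y,1),"r",round(rr,1),"ell",np.round(e[0],1),np.round(e[1],1))
E
python3 - <<'E'
from h import *; from plant import r
s=wrist(r); cv2.imwrite("pics/w1.png",cv2.cvtColor(s["image"],cv2.COLOR_RGB2BGR))
print(s["fx"],s["cx"],s["cy"],np.round(s["T_tool_cam"],3).tolist())
go(s["st"],(385,281,180))
wring(s,(50,100,50),(80,255,255),20)
E
```

```text
297.3186396354542 253.01299159618736 192.61987077104322 [[-0.0, -0.954, -0.299, 76.779], [1.0, -0.001, 0.001, 0.027], [-0.001, -0.299, 0.954, -141.605], [0.0, 0.0, 0.0, 1.0]]
at [384.8 280.7 180.3] yawY 108.6 tilt [ 0.   -0.01] t 2.6 gap 85.2 F [ 0.7  0.7 -0.3] ff 0.0 j6 -2.3
(385, 281, 180) travel [-0.03, 0.03, 0.03] dist 1 ang z 0
outer encl 383.5 282.2 r 33.2 ell [383.6 282.2] [64.  65.5]
hole encl 381.4 281.3 r 23.3 ell [382.  281.5] [43.1 45.5]
```

View pics/w1.png

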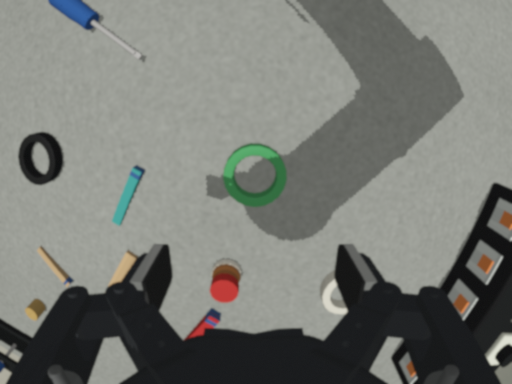

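The wrist view shows the green ring at (255,175) with centre about (384,282). Radius is 33, as it should be. Now descend, grip and lift.

>>> step_arm(rows=[{"travel":[0.05,0.1,6],"angular":[0,0,0],"fingers":8.5},{"travel":[0.05,0.1,12],"angular":[0,0,0],"fingers":8.5},{"travel":[0.05,0.1,16],"angular":[0,0,0],"fingers":8.5},{"travel":[0.05,0.1,17.6],"angular":[0,0,0],"fingers":8.5},{"travel":[0.05,0.1,17.6],"angular":[0,0,0],"fingers":8.5},{"travel":[0.05,0.1,17.6],"angular":[0,0,0],"fingers":6},{"travel":[0.05,0.1,17.6],"angular":[0,0,0],"fingers":6},{"travel":[0.05,0.1,17.6],"angular":[0,0,0],"fingers":6},{"travel":[0.05,0.1,17.6],"angular":[0,0,0],"fingers":6},{"travel":[0.05,0.1,17.6],"angular":[0,0,0],"fingers":6},{"travel":[0.05,0.1,17.6],"angular":[0,0,0],"fingers":6},{"travel":[0.05,0.1,16],"angular":[0,0,0],"fingers":6},{"travel":[0.05,0.1,12],"angular":[0,0,0],"fingers":6},{"travel":[0.05,0.1,6],"angular":[0,0,0],"fingers":6},{"travel":[0.05,0.1,0],"angular":[0,0,0],"fingers":6},{"travel":[0.05,0.1,0],"angular":[0,0,0],"fingers":6}], squeeze=40)

```text
clock: 4.65
ee_pos: [386.0, 283.1, 188.1]
eef_rot: [-0.503, 3.092, 0.012]
contact_force: [-0.3, -0.5, -0.8]
finger_gap: 0.771
finger_force: 44.6
```

Run:
```python
from h import *; from plant import r
s=wrist(r); cv2.imwrite("pics/w2.png",cv2.cvtColor(s["image"],cv2.COLOR_RGB2BGR))
go(s["st"],(384,282,180),(540,0,190),(560,-80,180),(599,-155,180))
# held ring seen in tool coordinates: top plane guess
wring(s,(50,100,50),(80,255,255),s["st"]["ee_pos"][2]+16)
```

```text
at [386.  283.1 188.1] yawY 108.5 tilt [0.45 0.53] t 4.65 gap 65.8 F [-0.3 -0.5 -0.8] ff 44.6 j6 -2.31
(384, 282, 180) travel [0.23, -0.05, 0.81] dist 8 ang z 0
(540, 0, 190) travel [-5.63, -31.73, -0.33] dist 322 ang z 0
(560, -80, 180) travel [-4.98, -39.96, 0.61] dist 403 ang z 0
(599, -155, 180) travel [-6.3, -48.31, 0.57] dist 487 ang z 0
outer encl 380.2 281.3 r 34.1 ell [380.6 281.3] [62.9 67.4]
hole encl 375.9 279.6 r 20.4 ell [377.2 280.1] [34.3 40.1]
```

View pics/w2.png

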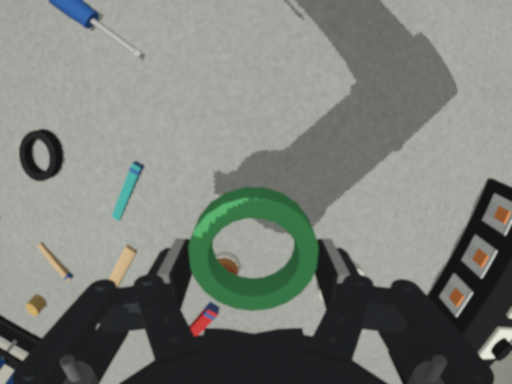

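Green is held firmly (opening 66 mm), at (254,248) in the view. Next, carry it near the post and measure the post from the wrist.

>>> step_arm(rows=[{"travel":[-3,-10,0],"angular":[0,0,0],"fingers":6},{"travel":[-6.5,-35,0],"angular":[0,0,0],"fingers":6},{"travel":[-6.5,-35,0],"angular":[0,0,0],"fingers":6},{"travel":[-6.5,-35,0],"angular":[0,0,0],"fingers":6},{"travel":[-6.5,-35,0],"angular":[0,0,0],"fingers":6},{"travel":[-6.5,-35,0],"angular":[0,0,0],"fingers":6},{"travel":[-6.5,-35,0],"angular":[0,0,0],"fingers":6},{"travel":[-6.5,-35,0],"angular":[0,0,0],"fingers":6},{"travel":[-6.5,-35,0],"angular":[0,0,0],"fingers":6},{"travel":[-6.5,-35,0],"angular":[0,0,0],"fingers":6}])

```text
clock: 5.95
ee_pos: [556.6, -29.0, 180.5]
eef_rot: [-0.507, 3.1, 0.0]
contact_force: [-0.5, 0.2, 0.2]
finger_gap: 0.77
finger_force: 44.7
```

Run:
```python
from h import *; from plant import r
s=wrist(r); pickle.dump(s,open("w3.pkl","wb")); a=s["image"][60:320,0:400]
cv2.imwrite("pics/w3.png",cv2.cvtColor(cv2.resize(a,(800,520),interpolation=2),cv2.COLOR_RGB2BGR))
go(s["st"],(599,-155,180))
```

```text
at [556.6 -29.  180.5] yawY 108.6 tilt [0.02 0.02] t 5.95 gap 65.7 F [-0.5  0.2  0.2] ff 44.7 j6 -1.55
(599, -155, 180) travel [-0.0, -13.3, 0.05] dist 133 ang z 0
```

View pics/w3.png

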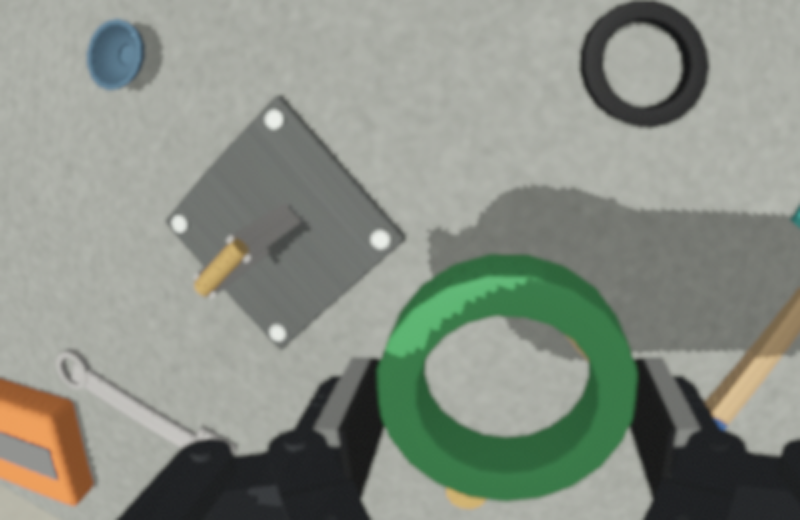

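Crop shows screws (274,119),(380,239),(278,333),(179,224) and pin from (240,243) to (203,288). Turning these into post centre and yaw.

Run:
```python
from h import *; from plant import r
s=pickle.load(open("w3.pkl","rb"))
f=lambda L:[(u/2,v/2+60) for u,v in L]
P=wplane(s,f([(274,119),(380,239),(278,333),(179,224)]),9)[:,:2]; print(P.round(1).tolist(),P.mean(0).round(1))
for a,b in((0,2),(1,3)): print(np.degrees(np.arctan2(*(P[b]-P[a])[::-1]))%180)
Q=wplane(s,f([(240,243),(203,288)]),83)[:,:2]; print("pin",Q.round(1).tolist(),Q.mean(0),np.degrees(np.arctan2(*(Q[1]-Q[0])[::-1])))
```

```text
[[537.7, -169.4], [584.7, -92.8], [661.7, -139.2], [614.8, -216.6]] [ 599.7 -154.5]
13.677557776445502
103.68858770551368
pin [[582.8, -145.3], [610.6, -160.3]] [ 596.71253873 -152.80310368] -28.47489582425474
```

Run:
```python
from h import *; from plant import r
s=pickle.load(open("w3.pkl","rb")); st=s["st"]; Q=R.from_rotvec(st["eef_rot"]).inv()
f=lambda u,v:(u/2,v/2+60)
for uv,dz in(((508,254),-4),((508,500),16),((508,316),16),((508,280),16)):
    print(uv,dz,Q.apply(wplane(s,f(*uv),st["ee_pos"][2]+dz)[0]-st["ee_pos"]).round(1))
go(st,(599,-154.6,180.5))
```

```text
(508, 254) -4 [34.1  0.6  4. ]
(508, 500) 16 [-28.8   0.6 -16. ]
(508, 316) 16 [ 25.3   0.6 -16. ]
(508, 280) 16 [ 33.9   0.5 -16. ]
at [556.6 -29.  180.5] yawY 108.6 tilt [0.02 0.02] t 5.95 gap 65.7 F [-0.5  0.2  0.2] ff 44.7 j6 -1.55
(599, -154.6, 180.5) travel [-0.02, -13.26, 0.0] dist 133 ang z 0
```

>>> step_arm(rows=[{"travel":[-0.1,-6,0],"angular":[0,0,0],"fingers":6},{"travel":[-0.1,-11,0],"angular":[0,0,0],"fingers":6},{"travel":[-0.1,-13.3,0],"angular":[0,0,0],"fingers":6},{"travel":[-0.1,-13.3,0],"angular":[0,0,0],"fingers":6},{"travel":[-0.1,-13.3,4],"angular":[0,0,0],"fingers":6},{"travel":[-0.1,-13.3,7],"angular":[0,0,0],"fingers":6},{"travel":[-0.1,-13.3,8.5],"angular":[0,0,0],"fingers":6},{"travel":[-0.1,-13.3,9.5],"angular":[0,0,0],"fingers":6},{"travel":[-0.1,-13.3,10.5],"angular":[0,0,0],"fingers":6},{"travel":[-0.1,-13.3,10.5],"angular":[0,0,0],"fingers":6},{"travel":[-0.1,-13.3,10.5],"angular":[0,0,0],"fingers":6}])

```text
clock: 7.38
ee_pos: [600.4, -155.8, 76.1]
eef_rot: [-0.505, 3.1, -0.001]
contact_force: [-0.3, -0.5, -0.3]
finger_gap: 0.763
finger_force: 44.8
```

Run:
```python
from h import *; from plant import r
s=wrist(r); a=s["image"][120:340,120:400]
cv2.imwrite("pics/w4.png",cv2.cvtColor(cv2.resize(a,(700,550),interpolation=2),cv2.COLOR_RGB2BGR))
go(s["st"],(599,-154.6,17))
```

```text
at [ 600.4 -155.8   76.1] yawY 108.5 tilt [ 0.07 -0.01] t 7.38 gap 65.1 F [-0.3 -0.5 -0.3] ff 44.8 j6 -1.32
(599, -154.6, 17) travel [0.1, 0.16, 5.91] dist 59 ang z 0
```

View pics/w4.png

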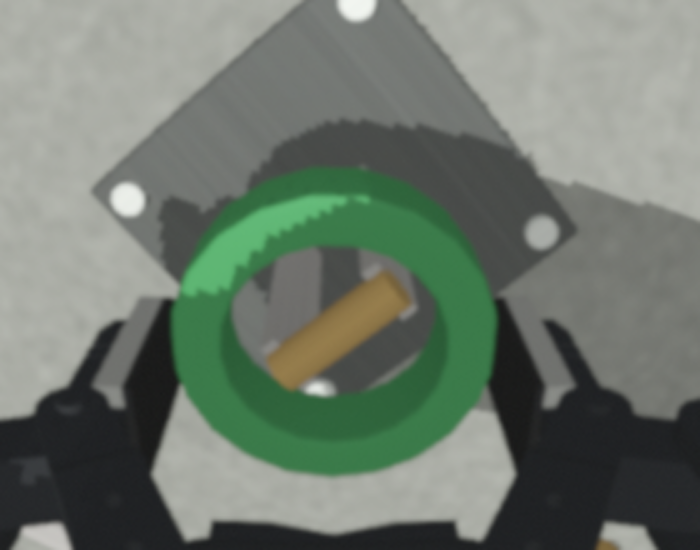

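The pin is centred in the ring hole at (340,330) and there's no contact. Lower to just above the plate, release and rise.

>>> step_arm(rows=[{"travel":[0,0,2],"angular":[0,0,0],"fingers":6},{"travel":[0,0,4],"angular":[0,0,0],"fingers":6},{"travel":[0,0,5.3],"angular":[0,0,0],"fingers":6},{"travel":[0,0,5.8],"angular":[0,0,0],"fingers":6},{"travel":[0,0,5.8],"angular":[0,0,0],"fingers":6},{"travel":[0,0,5.8],"angular":[0,0,0],"fingers":8.5},{"travel":[0,0,5.8],"angular":[0,0,0],"fingers":8.5},{"travel":[0,0,5.8],"angular":[0,0,0],"fingers":8.5},{"travel":[0,0,5.8],"angular":[0,0,0],"fingers":8.5},{"travel":[0,0,4],"angular":[0,0,0],"fingers":8.5},{"travel":[0,0,0],"angular":[0,0,0],"fingers":8.5},{"travel":[0,0,-6],"angular":[0,0,0],"fingers":8.5},{"travel":[0,0,-11],"angular":[0,0,0],"fingers":8.5},{"travel":[0,0,-11],"angular":[0,0,0],"fingers":8.5},{"travel":[0,0,-11],"angular":[0,0,0],"fingers":8.5}])

```text
clock: 9.3
ee_pos: [599.9, -155.5, 185.9]
eef_rot: [-0.505, 3.1, 0.001]
contact_force: [0.2, 0.6, -1.7]
finger_gap: 0.993
finger_force: 0.0
```

Run:
```python
from h import *; from plant import r
s=wrist(r); go(s["st"],(500,-230,180),(400,-298,180)); wring(s,(50,100,50),(80,255,255),28)
```

```text
at [ 599.9 -155.5  185.9] yawY 108.5 tilt [0.05 0.03] t 9.3 gap 84.8 F [ 0.2  0.6 -1.7] ff 0.0 j6 -1.32
(500, -230, 180) travel [11.83, -3.89, 0.58] dist 125 ang z 0
(400, -298, 180) travel [23.47, -7.17, 0.57] dist 246 ang z 0
outer encl 598.5 -155.4 r 33.8 ell [ 598.7 -155.8] [60.6 62.6]
```

Green is centred at (598.6,-155.6), radius 33.8 at its seated height. Next, copper.

>>> step_arm(rows=[{"travel":[6,-2,0],"angular":[0,0,0],"fingers":8.5},{"travel":[12,-4,0],"angular":[0,0,0],"fingers":8.5},{"travel":[18,-5.5,0],"angular":[0,0,0],"fingers":8.5},{"travel":[23.5,-7.2,0],"angular":[0,0,0],"fingers":8.5},{"travel":[23.5,-7.2,0],"angular":[0,0,0],"fingers":8.5},{"travel":[23.5,-7.2,0],"angular":[0,0,0],"fingers":8.5},{"travel":[23.5,-7.2,0],"angular":[0,0,0],"fingers":8.5}])

```text
clock: 10.22
ee_pos: [400.4, -297.9, 184.6]
eef_rot: [0.506, -3.099, -0.001]
contact_force: [0.6, -0.5, -0.4]
finger_gap: 0.992
finger_force: 0.0
```

Run:
```python
from h import *; from plant import r
s=wrist(r); go(s["st"],(400,-298,180)); wring(s,(3,110,80),(17,255,255),14)
```

```text
at [ 400.4 -297.9  184.6] yawY 108.6 tilt [-0.08  0.03] t 10.22 gap 84.7 F [ 0.6 -0.5 -0.4] ff 0.0 j6 -1.01
(400, -298, 180) travel [0.04, 0.01, 0.46] dist 5 ang z 0
outer encl 398.8 -300.4 r 32.7 ell [ 398.8 -300.4] [63.3 64.3]
hole encl 397.4 -300.8 r 24.1 ell [ 397.7 -300.7] [45.8 47.2]
```

>>> step_arm(rows=[{"travel":[0.15,-0.1,6],"angular":[0,0,0],"fingers":8.5},{"travel":[0.15,-0.1,12],"angular":[0,0,0],"fingers":8.5},{"travel":[0.15,-0.1,17],"angular":[0,0,0],"fingers":8.5},{"travel":[0.15,-0.1,18.5],"angular":[0,0,0],"fingers":8.5},{"travel":[0.15,-0.1,18.5],"angular":[0,0,0],"fingers":8.5},{"travel":[0.15,-0.1,18.5],"angular":[0,0,0],"fingers":6},{"travel":[0.15,-0.1,18.5],"angular":[0,0,0],"fingers":6},{"travel":[0.15,-0.1,18.5],"angular":[0,0,0],"fingers":6},{"travel":[0.15,-0.1,18.5],"angular":[0,0,0],"fingers":6},{"travel":[0.15,-0.1,18.5],"angular":[0,0,0],"fingers":6},{"travel":[0.15,-0.1,18.5],"angular":[0,0,0],"fingers":6},{"travel":[0.15,-0.1,17],"angular":[0,0,0],"fingers":6},{"travel":[0.15,-0.1,13],"angular":[0,0,0],"fingers":6},{"travel":[0.15,-0.1,7],"angular":[0,0,0],"fingers":6},{"travel":[0.15,-0.1,0],"angular":[0,0,0],"fingers":6},{"travel":[0.15,-0.1,0],"angular":[0,0,0],"fingers":6},{"travel":[0.15,-0.1,0],"angular":[0,0,0],"fingers":6},{"travel":[0.15,-0.1,0],"angular":[0,0,0],"fingers":6}], squeeze=60)

```text
clock: 12.52
ee_pos: [398.1, -299.5, 183.5]
eef_rot: [0.504, -3.099, -0.003]
contact_force: [-0.5, -0.7, -3.4]
finger_gap: 0.747
finger_force: 66.9
```

Run:
```python
from h import *; from plant import r
s=wrist(r); go(s["st"],(599,-155.3,185)); wring(s,(3,110,80),(17,255,255),s["st"]["ee_pos"][2]+14)
```

```text
at [ 398.1 -299.5  183.5] yawY 108.5 tilt [-0.15  0.09] t 12.53 gap 63.8 F [-0.5 -0.7 -3.4] ff 66.9 j6 -1.01
(599, -155.3, 185) travel [-23.63, 7.3, -0.18] dist 247 ang z 0
outer encl 392.7 -301.3 r 32.8 ell [ 392.8 -301.1] [61.7 65. ]
hole encl 389.9 -302.1 r 21.4 ell [ 390.8 -301.9] [37.9 42.1]
```

>>> step_arm(rows=[{"travel":[-5,1.5,0],"angular":[0,0,0],"fingers":6},{"travel":[-10,3,0],"angular":[0,0,0],"fingers":6},{"travel":[-15,4.5,0],"angular":[0,0,0],"fingers":6},{"travel":[-20,6.2,0],"angular":[0,0,0],"fingers":6},{"travel":[-23.7,7.3,0],"angular":[0,0,0],"fingers":6},{"travel":[-23.7,7.3,0],"angular":[0,0,0],"fingers":6},{"travel":[-23.7,7.3,0],"angular":[0,0,0],"fingers":6},{"travel":[-23.7,7.3,5],"angular":[0,0,0],"fingers":6},{"travel":[-23.7,7.3,8],"angular":[0,0,0],"fingers":6},{"travel":[-23.7,7.3,9.5],"angular":[0,0,0],"fingers":6},{"travel":[-23.7,7.3,10.5],"angular":[0,0,0],"fingers":6},{"travel":[-23.7,7.3,10.5],"angular":[0,0,0],"fingers":6},{"travel":[-23.7,7.3,10.5],"angular":[0,0,0],"fingers":6}])

```text
clock: 14.2
ee_pos: [601.1, -155.7, 81.8]
eef_rot: [-0.505, 3.099, -0.001]
contact_force: [0.1, -0.7, -3.4]
finger_gap: 0.744
finger_force: 67.0
```

Run:
```python
from h import *; from plant import r
s=wrist(r); a=s["image"][120:340,120:400]
cv2.imwrite("pics/w5.png",cv2.cvtColor(cv2.resize(a,(700,550),interpolation=2),cv2.COLOR_RGB2BGR))
go(s["st"],(599,-155.3,32))
```

```text
at [ 601.1 -155.7   81.8] yawY 108.5 tilt [ 0.12 -0.02] t 14.2 gap 63.6 F [ 0.1 -0.7 -3.4] ff 67.0 j6 -1.32
(599, -155.3, 32) travel [0.19, 0.11, 4.98] dist 50 ang z 0
```

View pics/w5.png

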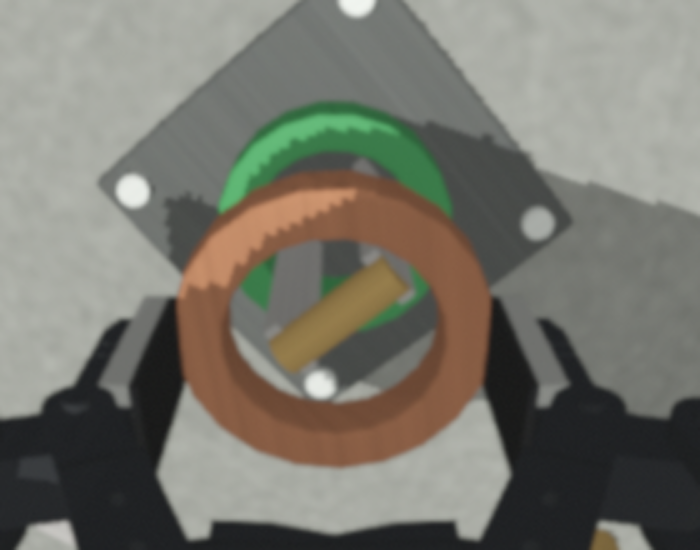

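Copper sits round the pin with green below and no side force. Lower, release and rise.

>>> step_arm(rows=[{"travel":[0.15,0,1.5],"angular":[0,0,0],"fingers":6},{"travel":[0.15,0,3.5],"angular":[0,0,0],"fingers":6},{"travel":[0.15,0,4.6],"angular":[0,0,0],"fingers":6},{"travel":[0.15,0,5.1],"angular":[0,0,0],"fingers":6},{"travel":[0.15,0,5.1],"angular":[0,0,0],"fingers":6},{"travel":[0.15,0,5.1],"angular":[0,0,0],"fingers":8.5},{"travel":[0.15,0,5.1],"angular":[0,0,0],"fingers":8.5},{"travel":[0.15,0,5.1],"angular":[0,0,0],"fingers":8.5},{"travel":[0.15,0,5.1],"angular":[0,0,0],"fingers":8.5},{"travel":[0.15,0,3],"angular":[0,0,0],"fingers":8.5},{"travel":[0.15,0,-2],"angular":[0,0,0],"fingers":8.5},{"travel":[0.15,0,-8],"angular":[0,0,0],"fingers":8.5},{"travel":[0.15,0,-10],"angular":[0,0,0],"fingers":8.5},{"travel":[0.15,0,-10],"angular":[0,0,0],"fingers":8.5},{"travel":[0.15,0,-10],"angular":[0,0,0],"fingers":8.5}])

```text
clock: 16.12
ee_pos: [598.3, -155.8, 178.0]
eef_rot: [0.504, -3.098, -0.002]
contact_force: [-0.3, 0.6, -0.0]
finger_gap: 0.997
finger_force: 0.0
```

Run:
```python
from h import *; from plant import r
s=wrist(r); go(s["st"],(560,60,185),(496,447.5,185)); wring(s,(3,110,80),(16,255,255),42); wring(s,(50,100,50),(80,255,255),28)
```

```text
at [ 598.3 -155.8  178. ] yawY 108.5 tilt [-0.18  0.05] t 16.12 gap 85.1 F [-0.3  0.6 -0. ] ff 0.0 j6 -1.32
(560, 60, 185) travel [-3.21, 21.68, -0.67] dist 219 ang z 0
(496, 447.5, 185) travel [-9.43, 60.46, -0.62] dist 612 ang z 0
outer encl 825.3 -366.4 r 99.5 ell [ 820.7 -384.8] [ 93.6 192.3]
hole encl 849.5 -404.2 r 21.5 ell [ 849.3 -404.7] [38.3 42.3]
```

>>> step_arm(rows=[{"travel":[-1,6,0],"angular":[0,0,0],"fingers":8.5},{"travel":[-9.4,60.4,-0.6],"angular":[0,0,0],"fingers":8.5},{"travel":[-9.4,60.4,-0.6],"angular":[0,0,0],"fingers":8.5},{"travel":[-9.4,60.4,-0.6],"angular":[0,0,0],"fingers":8.5},{"travel":[-9.4,60.4,-0.6],"angular":[0,0,0],"fingers":8.5},{"travel":[-9.4,60.4,-0.6],"angular":[0,0,0],"fingers":8.5},{"travel":[-9.4,60.4,-0.6],"angular":[0,0,0],"fingers":8.5},{"travel":[-9.4,60.4,-0.6],"angular":[0,0,0],"fingers":8.5},{"travel":[-9.4,60.4,-0.6],"angular":[0,0,0],"fingers":8.5},{"travel":[-9.4,60.4,-0.6],"angular":[0,0,0],"fingers":8.5},{"travel":[-9.4,60.4,-0.6],"angular":[0,0,0],"fingers":8.5},{"travel":[-9.4,60.4,-0.6],"angular":[0,0,0],"fingers":8.5},{"travel":[-9.4,60.4,-0.6],"angular":[0,0,0],"fingers":8.5},{"travel":[-9.4,60.4,-0.6],"angular":[0,0,0],"fingers":8.5}])

```text
clock: 17.92
ee_pos: [497.0, 445.7, 186.7]
eef_rot: [-0.503, 3.101, 0.001]
contact_force: [-0.5, -0.0, -0.2]
finger_gap: 0.994
finger_force: 0.0
```

Run:
```python
from h import *; from plant import r
s=wrist(r); go(s["st"],(496,447.5,5)); wring(s,(0,0,195),(180,50,255),20)
t=r.snapshot("top"); m=blob(t,(3,110,80),(17,255,255),(349,160),22); P=plane(t,np.argwhere(m)[:,::-1],42)[:,:2].astype(np.float32); print("copper from top",m.sum(),cv2.minEnclosingCircle(P))
e=s["image"]; o=t["image"][125:195,310:410]
cv2.imwrite("pics/w6.png",cv2.cvtColor(np.hstack([cv2.resize(e,(440,330)),cv2.resize(o,(360,330))]),cv2.COLOR_RGB2BGR))
```

```text
at [497.  445.7 186.7] yawY 108.4 tilt [0.01 0.02] t 17.93 gap 84.9 F [-0.5 -0.  -0.2] ff 0.0 j6 -2.28
(496, 447.5, 5) travel [0.04, 0.2, 18.17] dist 182 ang z 0
outer encl 520.1 841.0 r 58.5 ell [519.4 842.5] [ 92.8 100.8]
copper from top 324 ((598.2906494140625, -155.373046875), 33.87343978881836)
```

View pics/w6.png

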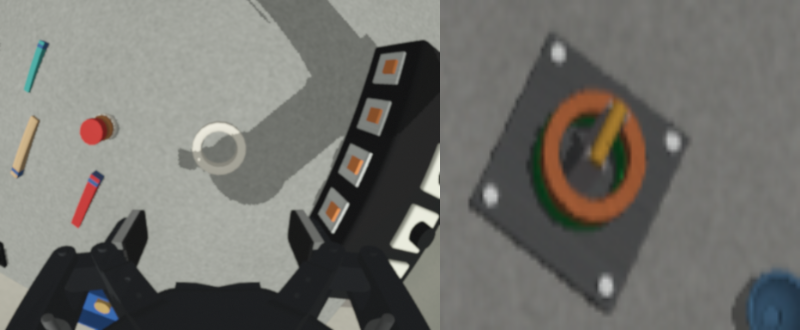

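White ring is at wrist px (255,172). In the top crop, copper sits on green round the post at (598.3,-155.4). Measuring the white ring.

Run:
```python
from h import *; from plant import r
s=wrist(r); 
a=s["image"][130:215,205:300].astype(int); mx=a.max(2); mn=a.min(2)
# white ring is brighter/warmer than the floor
m=((a[:,:,0]-a[:,:,2])>14).astype(np.uint8); n,l,st,c=cv2.connectedComponentsWithStats(m); i=1+np.argmax(st[1:,4]); print(st[i])
q=np.argwhere(l==i)[:,::-1]+[205,130]
for z in(20,10): print(z,wplane(s,[q.min(0)*.5+q.max(0)*.5],z).round(1),cv2.minEnclosingCircle(wplane(s,q,z)[:,:2].astype(np.float32)))
print(wplane(s,[(254.8,172.2)],14).round(1))
```

```text
[20 38  8  8 24]
20 [[501.5 420.3  20. ]] ((501.4727478027344, 420.4136047363281), 3.9496371746063232)
10 [[504.1 420.2  10. ]] ((503.9871826171875, 420.3751525878906), 4.077723503112793)
[[494.8 447.6  14. ]]
```

>>> step_arm(rows=[{"travel":[0.1,0.2,6],"angular":[0,0,0],"fingers":8.5},{"travel":[0.1,0.2,12],"angular":[0,0,0],"fingers":8.5},{"travel":[0.1,0.2,17],"angular":[0,0,0],"fingers":8.5},{"travel":[0.1,0.2,18.2],"angular":[0,0,0],"fingers":8.5},{"travel":[0.1,0.2,18.2],"angular":[0,0,0],"fingers":8.5},{"travel":[0.1,0.2,18.2],"angular":[0,0,0],"fingers":6},{"travel":[0.1,0.2,18.2],"angular":[0,0,0],"fingers":6},{"travel":[0.1,0.2,18.2],"angular":[0,0,0],"fingers":6},{"travel":[0.1,0.2,18.2],"angular":[0,0,0],"fingers":6},{"travel":[0.1,0.2,18.2],"angular":[0,0,0],"fingers":6},{"travel":[0.1,0.2,18.2],"angular":[0,0,0],"fingers":6},{"travel":[0.1,0.2,17],"angular":[0,0,0],"fingers":6},{"travel":[0.1,0.2,13],"angular":[0,0,0],"fingers":6},{"travel":[0.1,0.2,7],"angular":[0,0,0],"fingers":6},{"travel":[0.1,0.2,0],"angular":[0,0,0],"fingers":6},{"travel":[0.1,0.2,0],"angular":[0,0,0],"fingers":6},{"travel":[0.1,0.2,0],"angular":[0,0,0],"fingers":6}], squeeze=50)

```text
clock: 20.2
ee_pos: [494.9, 448.5, 187.8]
eef_rot: [-0.505, 3.1, 0.004]
contact_force: [0.1, -0.7, -2.2]
finger_gap: 0.765
finger_force: 55.8
```

Run:
```python
from h import *; from plant import r
go(r.get_state(),(598.8,-155.2,185))
```

```text
at [494.9 448.5 187.8] yawY 108.5 tilt [0.04 0.14] t 20.2 gap 65.3 F [ 0.1 -0.7 -2.2] ff 55.8 j6 -2.28
(598.8, -155.2, 185) travel [9.29, -60.55, 0.13] dist 613 ang z 0
```

>>> step_arm(rows=[{"travel":[1,-6,0],"angular":[0,0,0],"fingers":6},{"travel":[9.3,-60.5,0],"angular":[0,0,0],"fingers":6},{"travel":[9.3,-60.5,0],"angular":[0,0,0],"fingers":6},{"travel":[9.3,-60.5,0],"angular":[0,0,0],"fingers":6},{"travel":[9.3,-60.5,0],"angular":[0,0,0],"fingers":6},{"travel":[9.3,-60.5,0],"angular":[0,0,0],"fingers":6},{"travel":[9.3,-60.5,0],"angular":[0,0,0],"fingers":6},{"travel":[9.3,-60.5,0],"angular":[0,0,0],"fingers":6},{"travel":[9.3,-60.5,0],"angular":[0,0,0],"fingers":6},{"travel":[9.3,-60.5,0],"angular":[0,0,0],"fingers":6},{"travel":[9.3,-60.5,0],"angular":[0,0,0],"fingers":6},{"travel":[9.3,-60.5,0],"angular":[0,0,0],"fingers":6},{"travel":[9.3,-60.5,0],"angular":[0,0,0],"fingers":6},{"travel":[9.3,-60.5,0],"angular":[0,0,0],"fingers":6},{"travel":[9.3,-60.5,5],"angular":[0,0,0],"fingers":6},{"travel":[9.3,-60.5,8],"angular":[0,0,0],"fingers":6},{"travel":[9.3,-60.5,9.5],"angular":[0,0,0],"fingers":6},{"travel":[9.3,-60.5,10.5],"angular":[0,0,0],"fingers":6},{"travel":[9.3,-60.5,10.5],"angular":[0,0,0],"fingers":6},{"travel":[9.3,-60.5,10.5],"angular":[0,0,0],"fingers":6}])

```text
clock: 22.7
ee_pos: [599.4, -155.2, 82.7]
eef_rot: [-0.505, 3.099, -0.001]
contact_force: [-0.2, -0.1, -1.6]
finger_gap: 0.757
finger_force: 55.9
```

Run:
```python
from h import *; from plant import r
s=wrist(r); a=s["image"][120:340,120:400]
cv2.imwrite("pics/w7.png",cv2.cvtColor(cv2.resize(a,(700,550),interpolation=2),cv2.COLOR_RGB2BGR))
go(s["st"],(598.8,-155.2,49))
```

```text
at [ 599.4 -155.2   82.7] yawY 108.5 tilt [ 0.12 -0.01] t 22.7 gap 64.7 F [-0.2 -0.1 -1.6] ff 55.9 j6 -1.32
(598.8, -155.2, 49) travel [0.06, 0.02, 3.37] dist 34 ang z 0
```

View pics/w7.png

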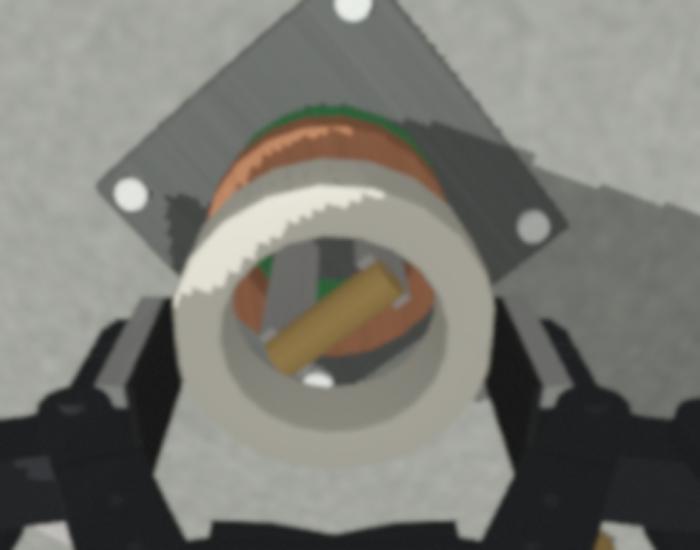

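White ring is round the pin and unobstructed. Lower, release and rise.

>>> step_arm(rows=[{"travel":[0,0,1.5],"angular":[0,0,0],"fingers":6},{"travel":[0,0,2.8],"angular":[0,0,0],"fingers":6},{"travel":[0,0,3.4],"angular":[0,0,0],"fingers":6},{"travel":[0,0,3.4],"angular":[0,0,0],"fingers":6},{"travel":[0,0,3.4],"angular":[0,0,0],"fingers":8.5},{"travel":[0,0,3.4],"angular":[0,0,0],"fingers":8.5},{"travel":[0,0,3.4],"angular":[0,0,0],"fingers":8.5},{"travel":[0,0,3.4],"angular":[0,0,0],"fingers":8.5},{"travel":[0,0,1],"angular":[0,0,0],"fingers":8.5},{"travel":[0,0,-4],"angular":[0,0,0],"fingers":8.5},{"travel":[0,0,-10],"angular":[0,0,0],"fingers":8.5},{"travel":[0,0,-10],"angular":[0,0,0],"fingers":8.5},{"travel":[0,0,-10],"angular":[0,0,0],"fingers":8.5}])

```text
clock: 24.38
ee_pos: [598.6, -154.9, 180.9]
eef_rot: [-0.505, 3.101, 0.001]
contact_force: [-0.3, -0.3, 0.2]
finger_gap: 0.993
finger_force: 0.0
```

Run:
```python
from h import *; from plant import r
go(r.get_state(),(618,0,182),(628,138,182,75.6),(587,148,182))
```

```text
at [ 598.6 -154.9  180.9] yawY 108.5 tilt [-0.    0.04] t 24.38 gap 84.8 F [-0.3 -0.3  0.2] ff 0.0 j6 -1.32
(618, 0, 182) travel [-6.75, 14.07, -0.1] dist 156 ang z 0
(628, 138, 182, 75.6) travel [-12.08, 26.84, -0.09] dist 294 ang z 32.9
(587, 148, 182) travel [-8.51, 29.09, -0.09] dist 303 ang z 0
```

>>> step_arm(rows=[{"travel":[-2.5,5.5,0],"angular":[0,0,8],"fingers":5},{"travel":[-5,11,0],"angular":[0,0,17],"fingers":5},{"travel":[-7.5,16.5,0],"angular":[0,0,26],"fingers":5},{"travel":[-10,22,0],"angular":[0,0,33],"fingers":5},{"travel":[-12.1,26.8,0],"angular":[0,0,33],"fingers":5},{"travel":[-12.1,26.8,0],"angular":[0,0,33],"fingers":5},{"travel":[-12.1,26.8,0],"angular":[0,0,33],"fingers":5},{"travel":[-12.1,26.8,0],"angular":[0,0,33],"fingers":5}])

```text
clock: 25.38
ee_pos: [628.2, 136.3, 180.8]
eef_rot: [-0.398, -3.115, 0.001]
contact_force: [-0.7, 0.3, -0.1]
finger_gap: 0.586
finger_force: 0.0
```

Run:
```python
from h import *; from plant import r
s=wrist(r); pickle.dump(s,open("w8.pkl","wb")); a=s["image"][60:320,90:490]; t=r.snapshot("top"); o=t["image"][125:195,310:410]
i=cv2.resize(a,(800,520),interpolation=2); i[:140,:200]=cv2.resize(o,(200,140))
cv2.imwrite("pics/w8.png",cv2.cvtColor(i,cv2.COLOR_RGB2BGR))
go(s["st"])
```

```text
at [628.2 136.3 180.8] yawY 75.4 tilt [-0.05 -0.02] t 25.38 gap 50.1 F [-0.7  0.3 -0.1] ff 0.0 j6 -2.35
```

View pics/w8.png

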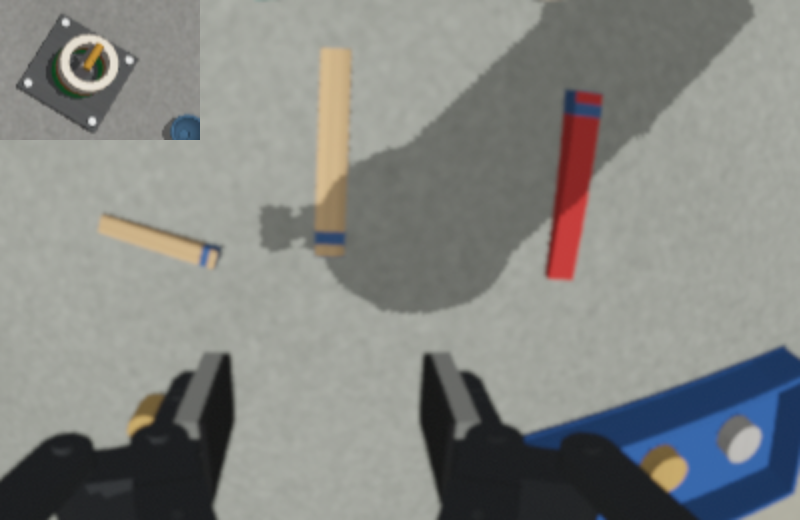

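White is seated (inset). The wedge runs from thick end (330,255) with blue band to thin end (335,48) in the crop. Turning that into position.

Run:
```python
from h import *; from plant import r
s=pickle.load(open("w8.pkl","rb")); st=s["st"]
A=wplane(s,[(255,187.5)],17)[0]; B=wplane(s,[(257.6,84)],7)[0]; v=(B-A)[:2]; L=np.linalg.norm(v); u=v/L
print(A.round(1),B.round(1),"L",L,"dir",np.degrees(np.arctan2(v[1],v[0]))); g=A[:2]+14*u; print(g)
go(r.get_state(),(*g,4,np.degrees(np.arctan2(v[1],v[0]))-90))
```

```text
[641.4 135.   17. ] [536.1 165.1   7. ] L 109.46623143533127 dir 164.02365394212285
[627.9027219 138.870796 ]
at [628.4 136.3 181.3] yawY 75.4 tilt [-0.  0.] t 25.48 gap 49.7 F [-0.2 -0.7  0.3] ff 0.0 j6 -2.35
(np.float64(627.9027219033877), np.float64(138.87079600437386), 4, np.float64(74.02365394212285)) travel [0.11, 0.23, 17.73] dist 177 ang z 1.4
```

>>> step_arm(rows=[{"travel":[0.1,0.2,6],"angular":[0,0,1.4],"fingers":5},{"travel":[0.1,0.2,12],"angular":[0,0,1.4],"fingers":5},{"travel":[0.1,0.2,16.5],"angular":[0,0,1.4],"fingers":5},{"travel":[0.1,0.2,17.6],"angular":[0,0,1.4],"fingers":5},{"travel":[0.1,0.2,17.6],"angular":[0,0,1.4],"fingers":5},{"travel":[0.1,0.2,17.6],"angular":[0,0,1.4],"fingers":1},{"travel":[0.1,0.2,17.6],"angular":[0,0,1.4],"fingers":1},{"travel":[0.1,0.2,17.6],"angular":[0,0,1.4],"fingers":1},{"travel":[0.1,0.2,17.6],"angular":[0,0,1.4],"fingers":1},{"travel":[0.1,0.2,17.6],"angular":[0,0,1.4],"fingers":1},{"travel":[0.1,0.2,17.6],"angular":[0,0,1.4],"fingers":1},{"travel":[0.1,0.2,17.6],"angular":[0,0,1.4],"fingers":1}], squeeze=40)

```text
clock: 26.98
ee_pos: [629.2, 140.1, 7.8]
eef_rot: [0.433, 3.108, 0.002]
contact_force: [-0.6, 0.4, 6.0]
finger_gap: 0.171
finger_force: 40.8
```

Run:
```python
from h import *; from plant import r
st=r.get_state(); print(st["ee_pos"])
u=np.array([np.cos(np.radians(58.7)),np.sin(np.radians(58.7))]); p=np.array([599,-155.])
g=p+u*(41+110); print("pre",g)   # wedge mid 110 mm out (thin end 55 mm out)
go(st,(627,138,120),(*g,120,148.7),(*g,67.5,148.7))
```

```text
[629.19124709 140.11792519   7.78685995]
pre [677.44738589 -25.97671665]
at [629.2 140.1   7.8] yawY 74.1 tilt [0.2  0.06] t 26.98 gap 14.6 F [-0.6  0.4  6. ] ff 40.8 j6 -2.38
(627, 138, 120) travel [0.12, -0.24, -11.22] dist 112 ang z 0
(np.float64(677.4473858938059), np.float64(-25.97671664994607), 120, 148.7) travel [-9.22, -14.63, -11.22] dist 206 ang z -74.6
(np.float64(677.4473858938059), np.float64(-25.97671664994607), 67.5, 148.7) travel [-9.2, -14.64, -5.97] dist 183 ang z -74.6
```

>>> step_arm(rows=[{"travel":[0,0,-1],"angular":[0,0,0],"fingers":1},{"travel":[0,0,-4],"angular":[0,0,0],"fingers":1},{"travel":[0,0,-9],"angular":[0,0,0],"fingers":1},{"travel":[0,0,-12],"angular":[0,0,0],"fingers":1},{"travel":[0,0,-12],"angular":[0,0,0],"fingers":1},{"travel":[0,0,-12],"angular":[0,0,0],"fingers":1}])

```text
clock: 27.72
ee_pos: [627.4, 139.7, 124.7]
eef_rot: [-0.435, -3.11, -0.0]
contact_force: [-0.1, -0.0, -0.3]
finger_gap: 0.17
finger_force: 40.0
```

Run:
```python
from h import *; from plant import r
s=wrist(r); pickle.dump(s,open("w9.pkl","wb")); a=s["image"][20:330,120:400]
cv2.imwrite("pics/w9.png",cv2.cvtColor(cv2.resize(a,(540,598),interpolation=2),cv2.COLOR_RGB2BGR))
g=(677.4,-26); go(s["st"],(*g,120,148.7),(*g,75,148.7))
```

```text
at [627.4 139.7 124.7] yawY 74.1 tilt [-0.07  0.02] t 27.73 gap 14.5 F [-0.1 -0.  -0.3] ff 40.0 j6 -2.38
(677.4, -26, 120, 148.7) travel [-9.35, -14.57, 0.46] dist 173 ang z -74.6
(677.4, -26, 75, 148.7) travel [-9.35, -14.57, 4.96] dist 180 ang z -74.6
```

View pics/w9.png

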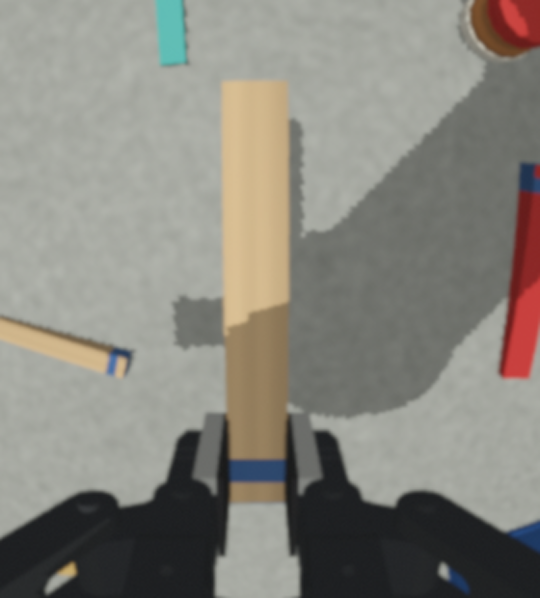

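Run:
```python
from h import *
s=pickle.load(open("w9.pkl","rb")); st=s["st"]; Q=R.from_rotvec(st["eef_rot"]).inv(); k=540/280
f=lambda u,v:(u/k+120,v/k+20)
W=lambda uv,z:Q.apply(wplane(s,f(*uv),st["ee_pos"][2]+z)[0]-st["ee_pos"])
for b in(0,2,4,6,8):
    A=W((257,501),18-b);B=W((256,80),8-b);w=W((290,81),8-b)-W((222,81),8-b)
    print(b,A.round(1),B.round(1),"L",round(B[0]-A[0],1),"w",w[1].round(1))
```

```text
0 [ -7.2   0.1 -18. ] [95.3 -0.1 -7.9] L 102.5 w 15.5
2 [ -8.6   0.1 -16. ] [95.6 -0.1 -5.9] L 104.1 w 15.7
4 [ -9.9   0.1 -14. ] [95.8 -0.1 -3.9] L 105.7 w 16.0
6 [-11.3   0.1 -12. ] [96.1 -0.1 -1.9] L 107.4 w 16.2
8 [-12.6   0.1 -10. ] [96.4 -0.1  0.1] L 109.0 w 16.4
```

Wedge is held straight, with its middle 41 mm ahead of the TCP and its underside about 7 mm below. Swing to the far side of the post, aligned with the slot.

>>> step_arm(rows=[{"travel":[-1.1,-1.8,0],"angular":[0,0,-9],"fingers":1},{"travel":[-2.3,-3.6,0],"angular":[0,0,-18],"fingers":1},{"travel":[-3.5,-5.4,0],"angular":[0,0,-27],"fingers":1},{"travel":[-4.6,-7.2,0],"angular":[0,0,-36],"fingers":1},{"travel":[-5.8,-9,0],"angular":[0,0,-45],"fingers":1},{"travel":[-7,-10.8,0],"angular":[0,0,-54],"fingers":1},{"travel":[-8.1,-12.6,0],"angular":[0,0,-63],"fingers":1},{"travel":[-9.3,-14.5,0],"angular":[0,0,-72],"fingers":1},{"travel":[-9.3,-14.6,0],"angular":[0,0,-74.6],"fingers":1},{"travel":[-9.3,-14.6,0],"angular":[0,0,-74.6],"fingers":1},{"travel":[-9.3,-14.6,2],"angular":[0,0,-74.6],"fingers":1},{"travel":[-9.3,-14.6,4],"angular":[0,0,-74.6],"fingers":1},{"travel":[-9.3,-14.6,4],"angular":[0,0,-74.6],"fingers":1},{"travel":[-9.3,-14.6,4],"angular":[0,0,-74.6],"fingers":1}])

```text
clock: 29.52
ee_pos: [677.4, -26.2, 85.3]
eef_rot: [1.54, -2.738, 0.001]
contact_force: [-0.3, 0.4, -0.4]
finger_gap: 0.168
finger_force: 40.0
```

Run:
```python
from h import *; from plant import r
s=wrist(r); pickle.dump(s,open("w10.pkl","wb")); a=s["image"][0:330,120:400]
cv2.imwrite("pics/w10.png",cv2.cvtColor(cv2.resize(a,(509,600),interpolation=2),cv2.COLOR_RGB2BGR))
u=np.array([np.cos(np.radians(58.7)),np.sin(np.radians(58.7))]); p=np.array([599,-155.])
go(s["st"],(*(p+u*(41+82)),80,148.7),(*(p+u*(41+20)),72,148.7))
```

```text
at [677.4 -26.2  85.3] yawY 148.7 tilt [-0.01 -0.03] t 29.52 gap 14.4 F [-0.3  0.4 -0.4] ff 40.0 j6 -0.8
(np.float64(662.9008507611796), np.float64(-49.90156389366469), 80, 148.7) travel [2.77, 0.01, 0.53] dist 28 ang z 0.0
(np.float64(630.6906658246501), np.float64(-102.87801136189876), 72, 148.7) travel [8.97, 0.01, 1.33] dist 91 ang z 0.0
```

View pics/w10.png

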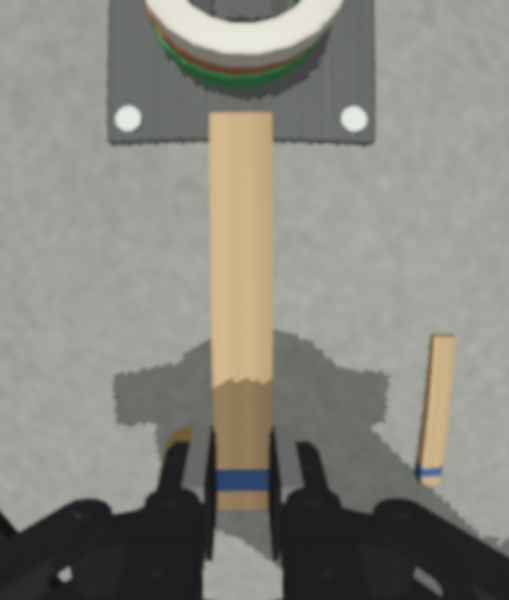

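Alignment is exact: wedge and plate are both centred at column 241 and the plate edge is level. Advance over the ring's edge and feel downward.

>>> step_arm(rows=[{"travel":[1.5,0,0],"angular":[0,0,0],"fingers":1},{"travel":[2.8,0,0],"angular":[0,0,0],"fingers":1},{"travel":[2.8,0,0.6],"angular":[0,0,0],"fingers":1},{"travel":[2.8,0,1.1],"angular":[0,0,0],"fingers":1},{"travel":[2.8,0,1.1],"angular":[0,0,0],"fingers":1},{"travel":[2.8,0,1.1],"angular":[0,0,0],"fingers":1}])

```text
clock: 30.32
ee_pos: [662.9, -50.0, 74.2]
eef_rot: [1.54, -2.738, -0.0]
contact_force: [-0.2, 0.1, 0.4]
finger_gap: 0.173
finger_force: 40.0
```

>>> step_arm(rows=[{"travel":[0,0,0.1],"angular":[0,0,0],"fingers":1},{"travel":[0,0,0.2],"angular":[0,0,0],"fingers":1},{"travel":[0,0,0.2],"angular":[0,0,0],"fingers":1}])

```text
clock: 30.7
ee_pos: [662.7, -50.1, 72.1]
eef_rot: [1.54, -2.738, -0.0]
contact_force: [0.1, 1.0, -1.0]
finger_gap: 0.174
finger_force: 40.0
```

>>> step_arm(rows=[{"travel":[0,0,0.1],"angular":[0,0,0],"fingers":1},{"travel":[0,0,0.2],"angular":[0,0,0],"fingers":1},{"travel":[0,0,0.2],"angular":[0,0,0],"fingers":1}])

```text
clock: 31.08
ee_pos: [662.7, -50.2, 70.1]
eef_rot: [1.54, -2.738, -0.0]
contact_force: [-0.1, -0.7, -0.4]
finger_gap: 0.172
finger_force: 40.0
```

>>> step_arm(rows=[{"travel":[0,0,0.1],"angular":[0,0,0],"fingers":1},{"travel":[0,0,0.1],"angular":[0,0,0],"fingers":1},{"travel":[0,0,0.1],"angular":[0,0,0],"fingers":1}])

```text
clock: 31.45
ee_pos: [662.8, -50.2, 69.4]
eef_rot: [-1.54, 2.738, -0.0]
contact_force: [-0.6, 0.4, 0.8]
finger_gap: 0.167
finger_force: 40.1
```

>>> step_arm(rows=[{"travel":[0,0,0.1],"angular":[0,0,0],"fingers":1},{"travel":[0,0,0.1],"angular":[0,0,0],"fingers":1},{"travel":[0,0,0.1],"angular":[0,0,0],"fingers":1}])

```text
clock: 31.82
ee_pos: [662.9, -50.1, 68.5]
eef_rot: [-1.54, 2.738, -0.0]
contact_force: [0.9, 1.2, 1.0]
finger_gap: 0.173
finger_force: 40.2
```

>>> step_arm(rows=[{"travel":[0,0,0.1],"angular":[0,0,0],"fingers":1},{"travel":[0,0,0.1],"angular":[0,0,0],"fingers":1},{"travel":[0,0,0.1],"angular":[0,0,0],"fingers":1}])

```text
clock: 32.2
ee_pos: [663.0, -50.1, 67.6]
eef_rot: [-1.54, 2.738, -0.0]
contact_force: [1.0, 0.9, 3.8]
finger_gap: 0.171
finger_force: 40.4
```

Contact was felt at TCP about 69, which matches the 7 mm offset. Raise 2 mm and insert to 20 mm short of the middle.

>>> step_arm(rows=[{"travel":[0,0,-0.2],"angular":[0,0,0],"fingers":1},{"travel":[0,0,-0.2],"angular":[0,0,0],"fingers":1},{"travel":[0.8,0,-0.2],"angular":[0,0,0],"fingers":1},{"travel":[1.6,0,-0.2],"angular":[0,0,0],"fingers":1},{"travel":[2.4,0,-0.2],"angular":[0,0,0],"fingers":1},{"travel":[3.2,0,-0.2],"angular":[0,0,0],"fingers":1},{"travel":[3.6,0,-0.2],"angular":[0,0,0],"fingers":1},{"travel":[3.6,0,-0.2],"angular":[0,0,0],"fingers":1}])

```text
clock: 33.2
ee_pos: [643.8, -81.4, 69.3]
eef_rot: [1.539, -2.738, -0.0]
contact_force: [-0.9, -0.5, 1.5]
finger_gap: 0.171
finger_force: 40.2
```

>>> step_arm(rows=[{"travel":[0.6,0,0],"angular":[0,0,0],"fingers":1},{"travel":[1.2,0,0],"angular":[0,0,0],"fingers":1},{"travel":[1.8,0,0],"angular":[0,0,0],"fingers":1},{"travel":[2.2,0,0],"angular":[0,0,0],"fingers":1},{"travel":[2.4,0,0],"angular":[0,0,0],"fingers":1},{"travel":[2.4,0,0],"angular":[0,0,0],"fingers":1}])

```text
clock: 33.95
ee_pos: [631.6, -101.7, 69.5]
eef_rot: [1.539, -2.738, 0.0]
contact_force: [0.5, -0.1, 2.8]
finger_gap: 0.172
finger_force: 40.4
```

Run:
```python
from h import *; from plant import r
s=wrist(r); pickle.dump(s,open("w11.pkl","wb")); a=s["image"][0:330,120:400]
cv2.imwrite("pics/w11.png",cv2.cvtColor(cv2.resize(a,(509,600),interpolation=2),cv2.COLOR_RGB2BGR))
go(s["st"])
```

```text
at [ 631.6 -101.7   69.5] yawY 148.7 tilt [ 0.   -0.02] t 33.95 gap 14.7 F [ 0.5 -0.1  2.8] ff 40.4 j6 -0.7
```

View pics/w11.png

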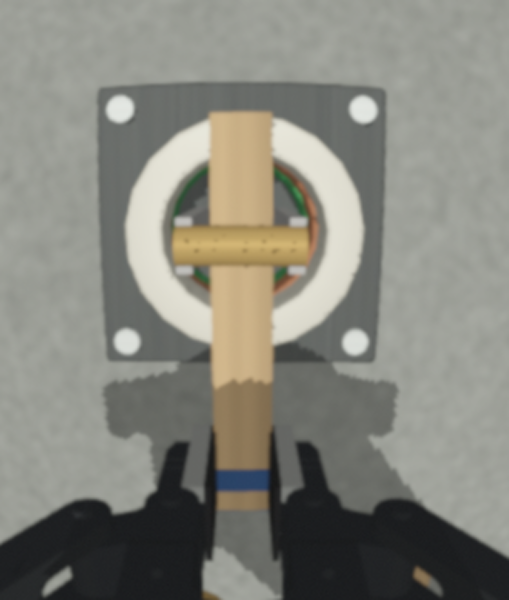

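The wedge is under the pin at (241,245), centred in the slot. Release, rise, step back, close and lower behind the thick end.

>>> step_arm(rows=[{"travel":[0,0,0],"angular":[0,0,0],"fingers":3},{"travel":[0,0,0],"angular":[0,0,0],"fingers":4},{"travel":[0,0,0],"angular":[0,0,0],"fingers":4},{"travel":[0,0,0],"angular":[0,0,0],"fingers":4},{"travel":[0,0,-2],"angular":[0,0,0],"fingers":4},{"travel":[0,0,-5],"angular":[0,0,0],"fingers":4},{"travel":[-2,0,-5],"angular":[0,0,0],"fingers":0},{"travel":[-5,0,-5],"angular":[0,0,0],"fingers":0},{"travel":[-5,0,-5],"angular":[0,0,0],"fingers":0},{"travel":[-5,0,-5],"angular":[0,0,0],"fingers":0},{"travel":[-5,0,-5],"angular":[0,0,0],"fingers":0},{"travel":[-5,0,-5],"angular":[0,0,0],"fingers":0},{"travel":[-5,0,-2],"angular":[0,0,0],"fingers":0},{"travel":[-5,0,-0.2],"angular":[0,0,0],"fingers":0},{"travel":[-5,0,-0.2],"angular":[0,0,0],"fingers":0}])

```text
clock: 35.88
ee_pos: [656.4, -59.0, 69.2]
eef_rot: [1.538, -2.736, -0.002]
contact_force: [0.3, 0.1, -0.3]
finger_gap: -0.0
finger_force: 0.0
```

Run:
```python
from h import *; from plant import r
s=wrist(r); pickle.dump(s,open("w12.pkl","wb")); a=s["image"][0:330,120:400]
cv2.imwrite("pics/w12.png",cv2.cvtColor(cv2.resize(a,(509,600),interpolation=2),cv2.COLOR_RGB2BGR))
go(s["st"])
```

```text
at [656.4 -59.   69.2] yawY 148.7 tilt [-0.22 -0.02] t 35.88 gap -0.0 F [ 0.3  0.1 -0.3] ff 0.0 j6 -0.76
```

View pics/w12.png

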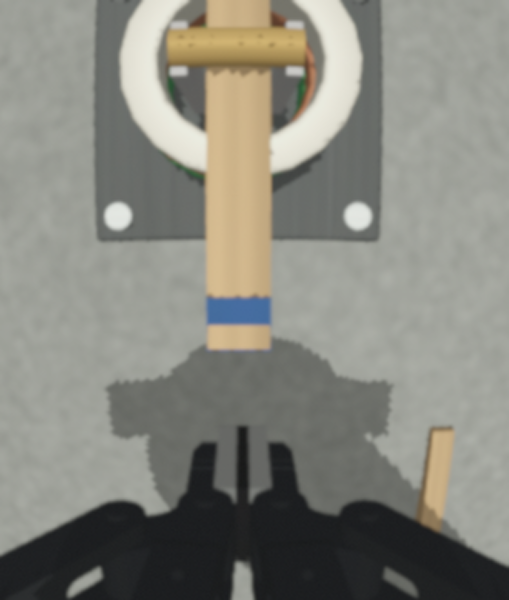

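Wedge rests under the pin, thick end at (239,350), fingers closed behind it and in line. Push gently.

>>> step_arm(rows=[{"travel":[1,0,0.1],"angular":[0,0,0],"fingers":0},{"travel":[1.8,0,0.1],"angular":[0,0,0],"fingers":0},{"travel":[2.2,0,0.1],"angular":[0,0,0],"fingers":0},{"travel":[2.5,0,0.1],"angular":[0,0,0],"fingers":0},{"travel":[2.8,0,0.1],"angular":[0,0,0],"fingers":0},{"travel":[3.1,0,0.1],"angular":[0,0,0],"fingers":0},{"travel":[3.4,0,0.1],"angular":[0,0,0],"fingers":0},{"travel":[3.4,0,0.1],"angular":[0,0,0],"fingers":0}])

```text
clock: 36.92
ee_pos: [639.8, -87.9, 70.2]
eef_rot: [1.539, -2.738, -0.0]
contact_force: [0.9, -0.1, -0.0]
finger_gap: -0.003
finger_force: 0.0
```

>>> step_arm(rows=[{"travel":[0.2,0,0],"angular":[0,0,0],"fingers":0},{"travel":[0.4,0,0],"angular":[0,0,0],"fingers":0},{"travel":[0.6,0,0],"angular":[0,0,0],"fingers":0},{"travel":[0.6,0,0],"angular":[0,0,0],"fingers":0}])

```text
clock: 37.42
ee_pos: [636.7, -93.0, 70.3]
eef_rot: [1.539, -2.738, -0.0]
contact_force: [0.4, 0.2, 0.0]
finger_gap: 0.003
finger_force: 0.0
```

>>> step_arm(rows=[{"travel":[0.2,0,0],"angular":[0,0,0],"fingers":0},{"travel":[0.4,0,0],"angular":[0,0,0],"fingers":0},{"travel":[0.4,0,0],"angular":[0,0,0],"fingers":0}])

```text
clock: 37.8
ee_pos: [634.6, -96.5, 70.3]
eef_rot: [1.539, -2.738, -0.0]
contact_force: [0.3, 1.4, 0.2]
finger_gap: 0.0
finger_force: 0.0
```

>>> step_arm(rows=[{"travel":[0.2,0,0],"angular":[0,0,0],"fingers":0},{"travel":[0.3,0,0],"angular":[0,0,0],"fingers":0},{"travel":[0.3,0,0],"angular":[0,0,0],"fingers":0}])

```text
clock: 38.17
ee_pos: [633.3, -98.7, 70.3]
eef_rot: [-1.54, 2.738, 0.0]
contact_force: [0.8, 1.3, -0.4]
finger_gap: 0.001
finger_force: 0.5
```

>>> step_arm(rows=[{"travel":[0.1,0,0],"angular":[0,0,0],"fingers":0},{"travel":[0.2,0,0],"angular":[0,0,0],"fingers":0},{"travel":[0.2,0,0],"angular":[0,0,0],"fingers":0}])

```text
clock: 38.55
ee_pos: [632.7, -99.8, 70.4]
eef_rot: [-1.539, 2.737, 0.001]
contact_force: [1.9, 4.3, -0.6]
finger_gap: 0.007
finger_force: 2.5
```

>>> step_arm(rows=[{"travel":[0.1,0,0],"angular":[0,0,0],"fingers":0},{"travel":[0.2,0,0],"angular":[0,0,0],"fingers":0},{"travel":[0.2,0,0],"angular":[0,0,0],"fingers":0}])

```text
clock: 38.92
ee_pos: [632.3, -100.4, 70.4]
eef_rot: [-1.539, 2.734, 0.001]
contact_force: [5.1, 6.5, -0.2]
finger_gap: 0.001
finger_force: 4.3
```

>>> step_arm(rows=[{"travel":[0.1,0,0],"angular":[0,0,0],"fingers":0},{"travel":[0.2,0,0],"angular":[0,0,0],"fingers":0},{"travel":[0.2,0,0],"angular":[0,0,0],"fingers":0}])

```text
clock: 39.3
ee_pos: [632.1, -100.9, 70.6]
eef_rot: [-1.539, 2.731, 0.002]
contact_force: [6.1, 11.5, -1.8]
finger_gap: 0.003
finger_force: 6.5
```

>>> step_arm(rows=[{"travel":[0.1,0,0],"angular":[0,0,0],"fingers":0},{"travel":[0.2,0,0],"angular":[0,0,0],"fingers":0},{"travel":[0.2,0,0],"angular":[0,0,0],"fingers":0}])

```text
clock: 39.67
ee_pos: [632.0, -101.1, 70.7]
eef_rot: [-1.539, 2.728, 0.003]
contact_force: [9.3, 15.3, -1.3]
finger_gap: -0.003
finger_force: 9.0
```

Jammed: 18 N with almost no advance. Back off, rise and check.

>>> step_arm(rows=[{"travel":[-1,0,0],"angular":[0,0,0],"fingers":0},{"travel":[-3,0,0],"angular":[0,0,0],"fingers":0},{"travel":[-5,0,-2],"angular":[0,0,0],"fingers":0},{"travel":[-5,0,-8],"angular":[0,0,0],"fingers":0},{"travel":[-5,0,-10],"angular":[0,0,0],"fingers":0},{"travel":[-5,0,-10],"angular":[0,0,0],"fingers":0},{"travel":[-5,0,-10],"angular":[0,0,0],"fingers":0}])

```text
clock: 40.55
ee_pos: [654.5, -62.8, 168.5]
eef_rot: [1.538, -2.737, -0.002]
contact_force: [0.1, -0.2, -0.7]
finger_gap: 0.001
finger_force: 0.0
```

Run:
```python
from h import *; from plant import r
s=wrist(r); a=s["image"][0:300,100:420]; b=r.snapshot("scene")["image"][160:260,90:200]
cv2.imwrite("pics/w13.png",cv2.cvtColor(np.hstack([cv2.resize(a,(427,400)),cv2.resize(b,(373,400))]),cv2.COLOR_RGB2BGR))
go(s["st"])
```

```text
at [654.5 -62.8 168.5] yawY 148.7 tilt [-0.15  0.01] t 40.55 gap 0.1 F [ 0.1 -0.2 -0.7] ff 0.0 j6 -0.75
```

View pics/w13.png

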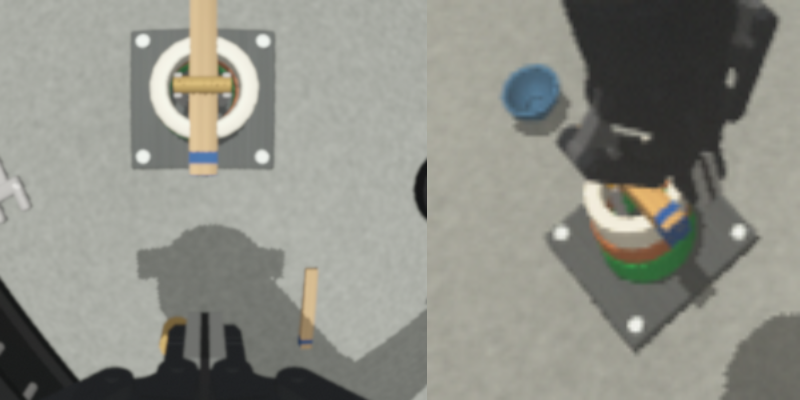

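The stack is flat with the wedge straight under the pin, thick end at (203,175) and the pin at (203,85). The gripper is clear, so I'm handing in.

```bash
python3 -c "
from plant import r
print(r.sign_off())"
```

```text
the job is handed in; nothing more can be done
None
```

The job is handed in, with no verdict returned: green, copper and white rings look flat on the post in the last pictures, the wedge took an 18 N push almost without moving, and the gripper is clear of everything.

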